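Tip a test tile out of its nest for photographing

TASK

The colour test tile lies flush in its metal nest with no room for fingers. Only one of its two short ends gives way - a hidden stop lies under the other, and you cannot see which - so press gently near one end, feel whether it yields, and try the other end if it does not; rock the tile up as far as it goes, take hold of it, lift it out and set it down gently, colours up, inside the white outline on the grey photo board. The glaze chips, so never lean hard on the tile or drop it, and leave the other things on the bench where they are.

Things in the scene. Friction and masses are not known exactly. Their poses are not given: they have to be found in the camera images.
- tile: white glazed tile with four colour bars (blue, red, yellow, green) on its upper face, 96 mm (its x) by 56 mm (its y) by 10 mm thick (its z), 0.08 to 0.17 kg. Origin at the centre of its underside, z out of the coloured face. It starts level in the nest's pocket, upper face 1 mm below the rim, gaps 3 mm at the short ends and 2 mm at the long sides. Pressed with more than 40 N as it lies there, it breaks.
- tile_end_a (a point): place to press: on the tile's upper face, on its centre line, 14 mm in from its short end at +x (the green bar's end). A hidden stop block lies under one of the tile's two ends, at random; there the tile does not give at all.
- tile_end_b (a point): the other place to press, 14 mm in from the short end at -x (the blue bar's end). At the end without the stop block, 2 to 8 N (with the rubbing of what presses) rocks the tile down, about 13 mm at this point, to its limit.
- nest: fixed aluminium block, 142 mm (its x) by 100 mm (its y), 41 mm high, flat on top, with a pocket 102 x 60 mm open at the top, its floor 6 mm above the worktop; origin at the centre of its underside; the tile's long side lies along its x.
- nest_mouth (a point): centre of the pocket's mouth, level with the rim. In the pocket the tile lies on a small rocking bed, with a stiff friction pivot along y under the tile's middle (4 mm below its underside). It tilts up to 0.42 rad and stays as it is left; the raised end of the tile then stands about 20 mm higher than it lay, its underside clear of the rim over the last 20 mm.
- board: fixed grey photo board, 200 mm (its x) by 150 mm (its y), 8 mm thick, origin at the centre of its underside, on the worktop. Centred on its flat top is a thin white painted outline, 108 mm (its x) by 68 mm (its y) inside; the tile belongs inside it, long side along x, either way round.
- pigment_jar: bystander: glass jar of blue pigment with white lid, 48 mm wide, 58 mm tall; origin at the centre of its underside
- spool: bystander: upright wooden spool of thread, 39 mm wide, 58 mm tall; origin at the centre of its underside
- eraser: bystander: blue-and-pink eraser, 23x50x13 mm; origin at the centre of its underside
- wax: bystander: yellow wax block, 40x55x18 mm; origin at the centre of its underside
- folder: bystander: ivory-coloured bone folder, 22x140x9 mm; origin at the centre of its underside
- carton: bystander: small brown carton, 50x91x32 mm; origin at the centre of its underside
There are look-alikes about, which are no part of the job. There is more than one size of the tile; the job needs the smaller.

How it is judged:
By the outcome, as a careful person would: the job done as asked, in the order asked, and still so for the second after the job is handed in, with the robot touching nothing.
It also fails if it takes over 61 s, if anything falls off the work surface, if the arm or the gripper's body presses on something with over 40 N, if the wrist force passes 120 N, or if a joint passes its speed limit or range.

ROBOT

A 6-joint arm with a two-finger parallel gripper is mounted at the origin on a cart in front of the work surface, level with it; the furniture and walls round the work are solid. World frame = base frame: x ahead of the robot, y to its left, z up, the work surface at z = 0. Lengths are in mm, angles in degrees, forces in N, time in s.
With the tool pointing down it reaches from about 350 to 775 mm from the base axis. Payload 7.3 kg.
Tool frame: the origin (TCP) lies at the very end of the fingers, on their centre line; the grasp point (between the pads) lies 19 mm behind it; z points along the fingers, y is the direction in which the jaws open and shut (so a half turn about z gives the same grasp; the last joint's range is limited). The gripper opens to 92 mm and grips with 3 to 60 N. Pads are 19 mm wide; open, the fingers measure 130 mm over their backs; the gripper's body (75 mm by 190 mm) begins 47 mm behind the grasp point.
Start: joints at [-85.084, 19.595, 87.324, -0, 73.075, -8.365], TCP at [120.63, -510.973, 226.741] pointing down, gripper open.
Joint ranges: [-145.02, 145.02], [-44.19, 115.74], [2.07, 154.8], [-57.11, 237.11], [16.16, 152.29], [-177.93, 177.93]. Speed limits (degrees/s): [147.25, 147.25, 180, 180, 180, 180].

INTERFACE

Orientations are given as a 3x3 rotation matrix whose columns are the frame's x, y, z axes.
In Python, from bench import manip gives the robot as it stands. The module is installed in compiled form; this text tells all that it offers.
- The arm moves only by the shell command python3 -m handwheel 'ROWS' [FORCE]. ROWS is JSON, a list that holds one entry, the list of rows, each a list of 5 numbers: the shift along the world's x, y, z in units of 30 mm (1.0 is 30 mm), then the turn about the world's z in units of 8 degrees (1.0 is 8 degrees), then the opening, from 0 (shut) to 1 (fully open). A call has 1 to 12 rows; each row shifts and turns the commanded pose from where the row before left it; what a row does not reach is not made up. A row lasts 1/10 s, in which the tool goes at most 50 mm and 8.59 degrees, less where a joint would pass 70% of its speed; a pose out of reach is approached as far as the arm can. A call is refused whole if a number of a shift passes 1 or a number of a turn 1, either way. A call with a gripper value outside its range is refused whole. The fingers move at their own pace and stop on an object; FORCE is the grip in N (left out, the last holds). Time passes only in rows, so rows that do not move let the fingers close. It gives the time, the measured TCP pose, the force and the opening at its end, in the units of the state.
- manip.state(): the state, without advancing time (a new reading comes with each control period).
- manip.read_camera(name): name is "scene" or "top"; returns a dict with "image" (420x560x3 uint8, red, green, blue), "depth" (420x560 float32, mm along the optical axis (not along the pixel's ray), 0 where there is no reading), "camera_matrix" (3x3 intrinsics, pixels), "k1" (the pictures are not rectified: a ray, as slopes to the right and down, at radius r is drawn at 1 + k1 r^2 times it, then the intrinsics apply), "R" (3x3) and "t" (3): a world point X has camera coordinates R X + t. Camera axes: x right, y down, z forward; pixel columns grow to the right and rows downward; lengths in mm; the calibration is good to about 2 mm. A picture is of the moment at which its call begins.
- manip.hand_in(): hands the job in, once; it reports no verdict.
Trained networks look in a picture, given as the dict that the camera call returned (one of the last four; its "shot" number tells which), for a name from the list of things; names that differ only in an ending like _2 or _b are one class to them, and where a whole thing is asked for, a point or a joint stands for the part that bears it (a point fixed in the world has none). Each returns a list of dicts, best first, with "confidence" (0 to 1); they miss things now and then, are a little off and sometimes report something else, mostly with a low value. They report only what shows in the picture. A call takes as long as a camera call. They do not tell look-alikes from the thing itself.
- manip.search_frame(name, picture): "rect" ([left, top, right, bottom] in pixels, round what is visible of it).
- manip.trace(name, picture): "region" (420x560 bool, what is visible of it) and "rect" ([left, top, right, bottom] in pixels, round what is visible of it).
- manip.tip_of(name, picture): "location" ([column, row] in pixels: a listed point, or the origin of a listed thing).
The state is a dict: "time": time; "joint_positions": joint angles; "qd": joint speeds; "effort": joint torques, N m; "position": TCP position; "ee_rot": TCP orientation; "wrist_force": force on the tool from outside, world axes, zero at the start; "moment": the same for the moment, N m; "gripper_width": finger opening in mm.
Only numpy, scipy, OpenCV 4.12 (cv2) and the standard library are available. Lean on these libraries where they do the work, as an engineer would, in place of code of your own. Each camera call takes 0.05 s, during which the arm holds its last target.

## Working session

There is one attempt and no reset: what is moved stays moved. The work goes in short steps, Python scripts to look and compute and a shell command to move; the robot and the scene stay as the last step left them, time stands still between calls to the robot, and variables do not carry over. Pictures are saved under pics/ and viewed, and the job is handed in when it is done.

```bash
mkdir -p pics; cat > h.py <<'E'
import numpy as np, cv2
from bench import manip
def rays(p,uv):
    K=np.array(p["camera_matrix"]);uv=np.atleast_2d(np.array(uv,float))
    d=np.stack([(uv[:,0]-K[0,2])/K[0,0],(uv[:,1]-K[1,2])/K[1,1]],1)
    s=d.copy()
    for _ in range(20): s=d/(1+p["k1"]*(s**2).sum(1,keepdims=True))
    return np.c_[s,np.ones(len(s))]
def onplane(p,uv,z):
    R=np.array(p["R"]);t=np.array(p["t"]).ravel();r=rays(p,uv)@R;c=-R.T@t
    return c+r*((z-c[2])/r[:,2])[:,None]
def bydepth(p,uv):
    R=np.array(p["R"]);t=np.array(p["t"]).ravel();uv=np.atleast_2d(uv)
    d=np.array([p["depth"][int(round(v)),int(round(u))] for u,v in uv])
    return (rays(p,uv)*d[:,None]-t)@R
def save(p,n): cv2.imwrite(n,cv2.cvtColor(p["image"],cv2.COLOR_RGB2BGR))
E
python3 - <<'E'
from h import *
print(manip.state())
for n in ("scene","top"):
    p=manip.read_camera(n); save(p,f"pics/{n}0.png")
    R=np.array(p["R"]);print(n,-R.T@np.array(p["t"]).ravel(),R[2])
    for k in ("tile","nest","board"):
        for r in manip.search_frame(k,p): print(k,r)
    for k in("tile_end_a","tile_end_b","nest_mouth","tile","board"):
        for r in manip.tip_of(k,p)[:3]: print(k,r,bydepth(p,r["location"]).round(0))
E
```

```text
{'time': 0.0, 'joint_positions': array([-8.50828016e+01,  1.96369137e+01,  8.73765691e+01,  4.78838660e-04,
        7.30734663e+01, -8.36517570e+00]), 'qd': array([ 0.06537882,  0.07263615,  0.07134865, -0.03781578, -0.07906648,
       -0.07212484]), 'effort': array([ 2.26890629e-04, -4.31245458e+01, -2.44221246e+01,  7.17328792e-02,
        5.61536278e-02, -1.47490937e-04]), 'position': array([ 120.60893596, -510.55240395,  226.0446587 ]), 'ee_rot': array([[ 9.73250171e-01,  2.29747881e-01, -1.22112303e-04],
       [ 2.29747800e-01, -9.73249023e-01,  1.51264827e-03],
       [ 2.28682056e-04, -1.50024022e-03, -9.99998848e-01]]), 'wrist_force': array([0.14086122, 0.4338283 , 0.35552446]), 'moment': array([ 0.02315574,  0.02888649, -0.00156698]), 'gripper_width': 91.97295042768764}
scene [-145.61728316  741.83682928  644.58524285] [ 0.59819473 -0.59839194 -0.53300108]
tile {'rect': [105.8, 262.3, 174.6, 315.2], 'confidence': 0.87}
tile {'rect': [295.2, 207.4, 335.0, 222.3], 'confidence': 0.68}
nest {'rect': [281.8, 197.4, 349.7, 239.7], 'confidence': 0.65}
board {'rect': [179.1, 227.8,
[... 1351 characters left out ...]
}
tile_end_a {'location': [145.4, 200.5], 'confidence': 0.87} [[602. 385.  15.]]
tile_end_a {'location': [108.2, 212.5], 'confidence': 0.81} [[572. 480.  14.]]
tile_end_a {'location': [298.6, 224.7], 'confidence': 0.79} [[524. -10.  48.]]
tile_end_b {'location': [145.4, 200.5], 'confidence': 0.87} [[602. 385.  15.]]
tile_end_b {'location': [108.2, 212.5], 'confidence': 0.81} [[572. 480.  14.]]
tile_end_b {'location': [298.6, 224.7], 'confidence': 0.79} [[524. -10.  48.]]
nest_mouth {'location': [302.8, 236.8], 'confidence': 0.82} [[494. -20.  40.]]
tile {'location': [127.9, 210.3], 'confidence': 0.81} [[577. 431.  11.]]
tile {'location': [304.0, 241.2], 'confidence': 0.68} [[482. -22.  41.]]
```

View pics/scene0.png

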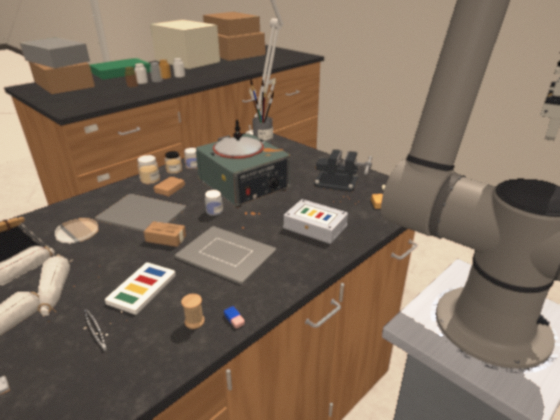

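View pics/top0.png

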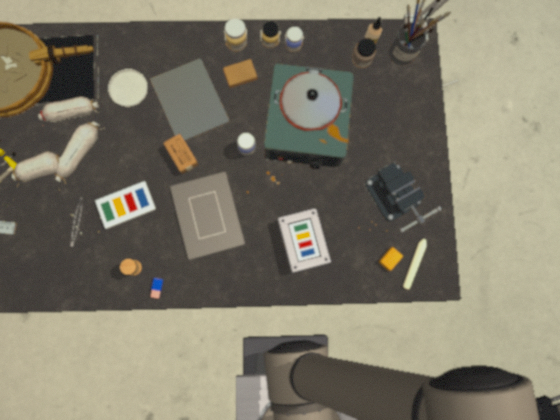

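```bash
python3 - <<'E'
import cv2
a=cv2.imread('pics/top0.png')[165:285,160:340]; cv2.imwrite('pics/top0c.png',cv2.resize(a,None,fx=4.4,fy=4.4,interpolation=cv2.INTER_CUBIC))
a=cv2.imread('pics/scene0.png')[190:290,170:360]; cv2.imwrite('pics/scene0c.png',cv2.resize(a,None,fx=4.2,fy=4.2,interpolation=cv2.INTER_CUBIC))
E
```

```text
(no output)
```

View pics/top0c.png

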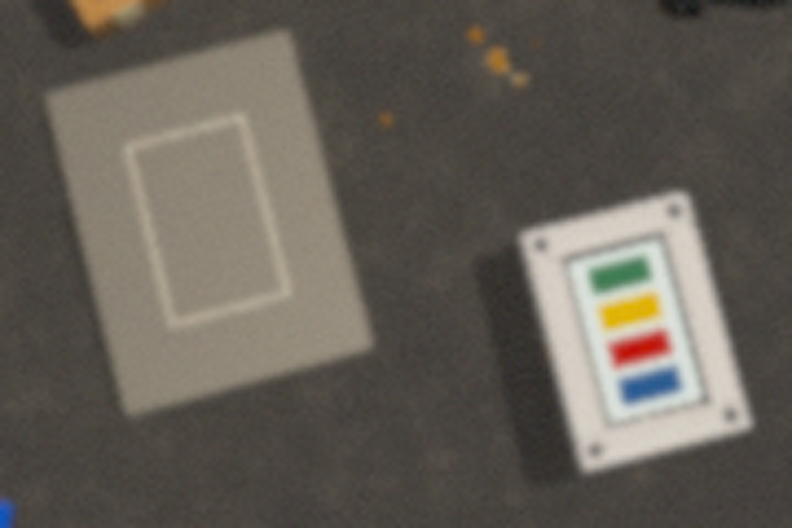

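View pics/scene0c.png

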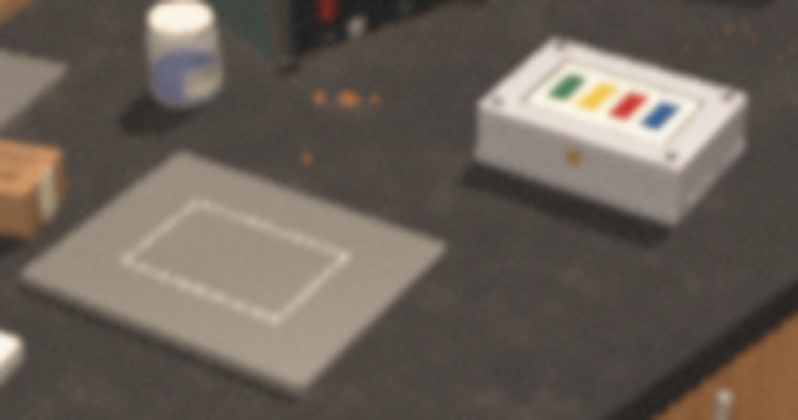

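The top view shows the tile in the nest at (305,240) and a larger loose look-alike tile at (126,205). The smaller one, in the nest, fits the description. Of the two boards, the one with the outline at (208,215) is the target, and the plain grey sheet at (188,98) is not. Next I'll measure both.

```bash
python3 - <<'E'
from h import *
def go(p,off,f,d,z):
    P=onplane(p,(np.array(d)+.5)/f-.5+np.array(off),z)[:,:2]
    # corner order arbitrary cyclic
    s=[np.linalg.norm(P[i]-P[(i+1)%4]) for i in range(4)]
    i=int(np.argmax([s[0]+s[2],s[1]+s[3]]))
    v=(P[(i+1)%4]-P[i])-(P[(i+3)%4]-P[(i+2)%4])
    return P.mean(0).round(1),np.round(s,1),round(np.degrees(np.arctan2(v[1],v[0]))%180,2)
p=manip.read_camera("top")
print(go(p,(160,165),4.4,[(520,232),(688,192),(753,428),(583,473)],41))
print(go(p,(160,165),4.4,[(568,262),(662,236),(707,402),(612,425)],40))
print(go(p,(160,165),4.4,[(47,95),(291,32),(372,348),(127,415)],8))
print(go(p,(160,165),4.4,[(126,148),(243,116),(290,294),(171,325)],8))
s=manip.read_camera("scene")
print(go(s,(170,190),4.2,[(556,38),(746,98),(672,166),(477,103)],41))
print(go(s,(170,190),4.2,[(566,59),(702,100),(660,138),(523,97)],40))
print(go(s,(170,190),4.2,[(184,152),(445,245),(300,385),(24,270)],8))
print(go(s,(170,190),4.2,[(200,203),(347,257),(276,322),(125,261)],8))
for q in(p,s):
  for n,z in(("nest",41),("board",8)):
    r=manip.trace(n,q)[0]["region"].astype(np.uint8)
    ys,xs=np.nonzero(r); P=onplane(q,np.c_[xs,ys],z)[:,:2].astype(np.float32)
    print(n,cv2.minAreaRect(P))
E
```

```text
(array([486.4, -22.9]), array([100.6, 141.3, 100.8, 143. ]), np.float64(12.93))
(array([486.1, -23.7]), array([56.7, 99.3, 56.2, 97.1]), np.float64(13.04))
(array([561.4, 225.2]), array([150.3, 197.3, 147.9, 198.1]), np.float64(13.68))
(array([561.7, 226.2]), array([ 71.9, 111.2,  72. , 109.9]), np.float64(14.0))
(array([485.6, -19.9]), array([140.5,  94.8, 136.9,  98.6]), np.float64(12.15))
(array([487.7, -23. ]), array([98.6, 54. , 96. , 56.3]), np.float64(13.74))
(array([559.5, 226.8]), array([195.9, 147.3, 196.8, 146.4]), np.float64(13.59))
(array([558.4, 228.1]), array([108.6,  70.7, 109.5,  69.6]), np.float64(13.58))
nest ((486.9129943847656, -21.82079315185547), (143.19541931152344, 103.34423828125), 12.714011192321777)
board ((561.6187133789062, 225.72154235839844), (203.2290496826172, 154.5707244873047), 14.1486234664917)
nest ((469.08514404296875, 3.1501388549804688), (165.65451049804688, 155.50192260742188), 14.139508247375488)
board ((556.9329833984375, 231.01358032226562), (205.9795379638672, 158.01870727539062), 14.405730247497559)
```

```bash
python3 -m handwheel '[[[0.7,0.88,0,0,0],[0.7,0.88,0,0,0],[0.7,0.88,0,0,0],[0.7,0.88,0,0,0],[0.7,0.88,0,0,0],[0.7,0.88,0,0,0],[0.7,0.88,0,0,0],[0.7,0.88,0,0,0],[0.7,0.88,0,0,0],[0.7,0.88,0,0,0],[0.7,0.88,0,0,0],[0.7,0.88,0,0,0]]]' 20
```

```text
time: 2.4
position: [373.4, -193.0, 226.9]
ee_rot: [[0.973, 0.23, 0.0], [0.23, -0.973, -0.0], [0.0, 0.001, -1.0]]
wrist_force: [-0.2, -0.8, 0.3]
gripper_width: 2.3
```

```bash
python3 -m handwheel '[[[0.7,0.85,0,0,0],[0.7,0.85,0,0,0],[0.7,0.85,-0.4,0,0],[0.7,0.85,-0.8,0,0],[0.7,0.85,-0.8,0,0],[0.7,0.85,-0.8,0,0],[0.67,0.85,-0.8,0,0],[0,0,-0.8,0,0],[0,0,-0.6,0,0],[0,0,0,0,0],[0,0,0,0,0]]]'; python3 - <<'E'
from h import *
for n in("top","scene"):
    p=manip.read_camera(n);a=p["image"][185:270,255:345] if n=="top" else p["image"][170:255,270:360]
    cv2.imwrite(f"pics/{n}1.png",cv2.resize(a,None,fx=6,fy=6,interpolation=cv2.INTER_CUBIC)[:,:,::-1])
s=manip.state();print(s["position"],s["wrist_force"])
E
```

```text
time: 3.5
position: [518.9, -15.8, 77.0]
ee_rot: [[0.973, 0.23, -0.0], [0.23, -0.973, -0.0], [-0.0, 0.0, -1.0]]
wrist_force: [0.5, 0.2, -0.6]
gripper_width: 0.5
[519.50908807 -16.02449977  77.94204776] [-0.77040383 -0.71037402  0.02149594]
```

View pics/scene1.png

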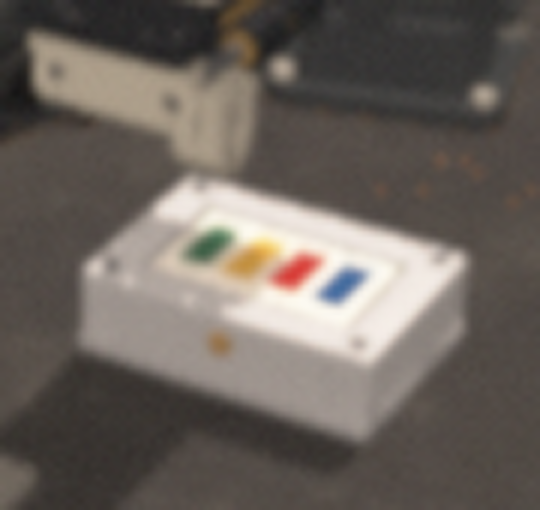

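The closed fingers hover over the green end. I'll press in small steps.

```bash
python3 -m handwheel '[[[0,0.02,-0.5,0,0],[0,0,-0.4,0,0],[0,0,-0.2,0,0],[0,0,-0.05,0,0],[0,0,-0.04,0,0],[0,0,0,0,0]]]'; python3 -m handwheel '[[[0,0,-0.03,0,0],[0,0,0,0,0]]]';python3 -m handwheel '[[[0,0,-0.03,0,0],[0,0,0,0,0]]]'
```

```text
time: 4.2
position: [519.0, -15.1, 41.3]
ee_rot: [[0.973, 0.23, 0.001], [0.23, -0.973, -0.0], [0.0, 0.0, -1.0]]
wrist_force: [0.1, 0.3, 0.2]
gripper_width: 0.4
time: 4.4
position: [518.8, -15.1, 40.3]
ee_rot: [[0.973, 0.23, 0.0], [0.23, -0.973, -0.0], [0.0, 0.0, -1.0]]
wrist_force: [0.5, -0.9, -0.5]
gripper_width: 0.2
time: 4.6
position: [518.9, -15.1, 40.2]
ee_rot: [[0.973, 0.23, 0.001], [0.23, -0.973, -0.0], [0.001, 0.0, -1.0]]
wrist_force: [-3.0, 0.3, 8.4]
gripper_width: 0.6
```

```bash
python3 -m handwheel '[[[0,0,-0.02,0,0],[0,0,0,0,0]]]'
```

```text
time: 4.8
position: [518.9, -15.1, 40.2]
ee_rot: [[0.973, 0.23, 0.001], [0.23, -0.973, -0.0], [0.001, 0.001, -1.0]]
wrist_force: [-3.8, 1.2, 13.1]
gripper_width: 0.5
```

At 13 N nothing gives, so end a is over the stop. I'll go to end b.

```bash
python3 -m handwheel '[[[0,0,0.4,0,0],[-0.45,-0.1,0.2,0,0],[-0.9,-0.21,0,0,0],[-0.84,-0.2,0,0,0],[0,0,-0.3,0,0],[0,0,-0.15,0,0],[0,0,-0.08,0,0],[0,0,0,0,0]]]'; python3 -m handwheel '[[[0,0,-0.03,0,0],[0,0,0,0,0]]]';python3 -m handwheel '[[[0,0,-0.03,0,0],[0,0,0,0,0]]]'
```

```text
time: 5.6
position: [453.8, -30.3, 40.4]
ee_rot: [[0.973, 0.23, 0.0], [0.23, -0.973, -0.0], [0.0, 0.0, -1.0]]
wrist_force: [-0.5, 0.2, -0.2]
gripper_width: 0.6
time: 5.8
position: [453.5, -30.4, 39.9]
ee_rot: [[0.973, 0.23, 0.001], [0.23, -0.973, -0.0], [0.0, 0.0, -1.0]]
wrist_force: [-0.2, -0.1, 0.3]
gripper_width: 0.2
time: 6.0
position: [453.1, -30.4, 39.0]
ee_rot: [[0.973, 0.23, 0.0], [0.23, -0.973, -0.0], [0.0, 0.0, -1.0]]
wrist_force: [0.0, -0.0, 1.8]
gripper_width: 0.6
```

It yields, so I'll keep going gently.

```bash
python3 -m handwheel '[[[0,0,-0.03,0,0],[0,0,-0.03,0,0],[0,0,0,0,0]]]'; python3 -m handwheel '[[[0,0,-0.03,0,0],[0,0,-0.03,0,0],[0,0,0,0,0]]]';python3 -m handwheel '[[[0,0,-0.03,0,0],[0,0,-0.03,0,0],[0,0,0,0,0]]]'
```

```text
time: 6.3
position: [452.5, -30.4, 37.0]
ee_rot: [[0.973, 0.23, -0.001], [0.23, -0.973, -0.0], [-0.001, -0.0, -1.0]]
wrist_force: [-2.2, -1.1, 3.7]
gripper_width: 0.2
time: 6.6
position: [452.5, -30.3, 35.1]
ee_rot: [[0.973, 0.23, -0.001], [0.23, -0.973, 0.0], [-0.001, -0.0, -1.0]]
wrist_force: [-3.6, -0.2, 3.3]
gripper_width: 0.2
time: 6.9
position: [452.6, -30.3, 33.3]
ee_rot: [[0.973, 0.23, -0.001], [0.23, -0.973, 0.0], [-0.001, -0.0, -1.0]]
wrist_force: [-4.3, -1.2, 3.5]
gripper_width: 0.3
```

```bash
python3 -m handwheel '[[[0,0,-0.03,0,0],[0,0,-0.03,0,0],[0,0,0,0,0]]]'; python3 -m handwheel '[[[0,0,-0.03,0,0],[0,0,0,0,0]]]';python3 -m handwheel '[[[0,0,-0.03,0,0],[0,0,0,0,0]]]'
```

```text
time: 7.2
position: [452.5, -30.3, 31.5]
ee_rot: [[0.973, 0.23, -0.001], [0.23, -0.973, 0.0], [-0.001, -0.0, -1.0]]
wrist_force: [-5.3, -0.9, 3.6]
gripper_width: 0.6
time: 7.4
position: [452.4, -30.3, 30.5]
ee_rot: [[0.973, 0.23, -0.001], [0.23, -0.973, 0.0], [-0.001, -0.0, -1.0]]
wrist_force: [-5.9, -1.4, 4.1]
gripper_width: 0.8
time: 7.6
position: [452.3, -30.3, 29.9]
ee_rot: [[0.973, 0.23, -0.001], [0.23, -0.973, 0.0], [-0.001, -0.0, -1.0]]
wrist_force: [-6.3, -1.7, 6.3]
gripper_width: 0.8
```

```bash
python3 -m handwheel '[[[0,0,-0.03,0,0],[0,0,0,0,0]]]';python3 -m handwheel '[[[0,0,-0.02,0,0],[0,0,0,0,0]]]'
```

```text
time: 7.8
position: [452.3, -30.4, 29.4]
ee_rot: [[0.973, 0.23, -0.001], [0.23, -0.973, -0.0], [-0.001, -0.0, -1.0]]
wrist_force: [-7.5, -2.6, 12.2]
gripper_width: 0.3
time: 8.0
position: [452.3, -30.4, 29.2]
ee_rot: [[0.973, 0.23, -0.001], [0.23, -0.973, -0.0], [-0.001, -0.0, -1.0]]
wrist_force: [-10.0, -1.7, 16.8]
gripper_width: 0.5
```

Limit reached: the force climbs and there is no further motion. I'll back off, open, and look.

```bash
python3 -m handwheel '[[[0,0,0.2,0,0],[0,0,0.7,0,0],[0,0,0.8,0,0],[0,0,0.8,0,1],[0.55,0.12,0,0,1],[0.8,0.19,0,0,1],[0.8,0.19,0,0,1],[0,0,0,0,1],[0,0,0,0,1]]]'; python3 - <<'E'
from h import *
for n in("top","scene"):
    p=manip.read_camera(n);a=p["image"][185:270,255:345] if n=="top" else p["image"][170:255,270:360]
    cv2.imwrite(f"pics/{n}2.png",cv2.resize(a,None,fx=6,fy=6,interpolation=cv2.INTER_CUBIC)[:,:,::-1])
s=manip.state();print(s["position"],s["wrist_force"],s["gripper_width"])
E
```

```text
time: 8.9
position: [518.0, -15.1, 103.2]
ee_rot: [[0.973, 0.23, 0.001], [0.23, -0.973, 0.0], [0.001, 0.0, -1.0]]
wrist_force: [0.8, -0.4, -0.0]
gripper_width: 43.6
[517.01931777 -15.33507842 103.22390613] [-0.7208294   0.12280154  1.54632226] 51.77685838454403
```

View pics/scene2.png

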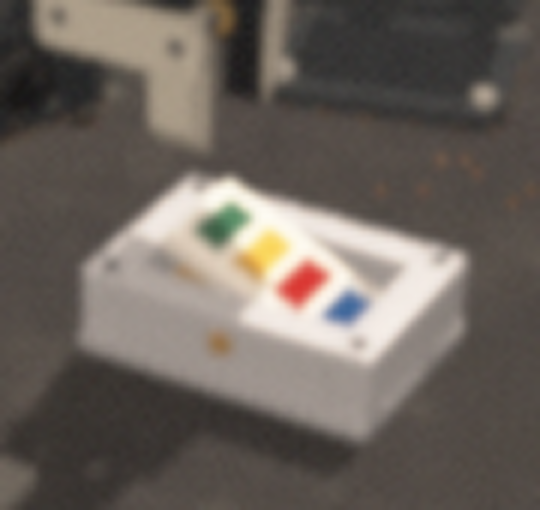

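The picture shows the tile rocked up, with the green end raised at about (225,215) in the crop. I'll open fully, descend and grip.

```bash
python3 -m handwheel '[[[0,0,0,0,1],[0,0,0,0,1],[0,0,0,0,1],[0,0,0,0,1]]]' && python3 -m handwheel '[[[0,0,-0.6,0,1],[0,0,-0.6,0,1],[0,0,-0.5,0,1],[0,0,-0.2,0,1],[0,0,-0.06,0,1],[0,0,0,0,1],[0,0,0,0,1]]]'
```

```text
time: 9.4
position: [517.5, -15.5, 103.5]
ee_rot: [[0.973, 0.23, 0.0], [0.23, -0.973, -0.0], [0.0, 0.0, -1.0]]
wrist_force: [-0.2, 0.0, -0.1]
gripper_width: 83.7
time: 10.1
position: [518.1, -15.4, 45.4]
ee_rot: [[0.973, 0.23, 0.001], [0.23, -0.973, -0.0], [0.001, 0.001, -1.0]]
wrist_force: [0.1, -0.3, 0.7]
gripper_width: 91.8
```

```bash
python3 -m handwheel '[[[0,0,-0.05,0,0.8],[0,0,0,0,0.7],[0,0,0,0,0.65],[0,0,0,0,0.62],[0,0,0,0,0.6],[0,0,0,0,0.58],[0,0,0,0,0.56],[0,0,0,0,0.5],[0,0,0,0,0.5],[0,0,0,0,0.5],[0,0,0,0,0.5]]]' 8
```

```text
time: 11.2
position: [517.5, -15.4, 43.2]
ee_rot: [[0.973, 0.23, 0.0], [0.23, -0.973, -0.0], [-0.0, 0.0, -1.0]]
wrist_force: [-0.8, 0.1, 0.6]
gripper_width: 55.9
```

```bash
python3 -m handwheel '[[[0,0,0,0,0.4],[0,0,0,0,0.4],[0,0,0,0,0.4],[0,0,0.03,0,0.4],[0,0,0.05,0,0.4],[0,0,0.08,0,0.4],[0,0,0.1,0,0.4],[0,0,0.1,0,0.4],[0,0,0.1,0,0.4],[0,0,0.1,0,0.4],[0,0,0.1,0,0.4],[0,0,0,0,0.4]]]' 35;  python3 - <<'E'
from h import *
for n in("top","scene"):
    p=manip.read_camera(n);a=p["image"][185:270,255:345] if n=="top" else p["image"][150:255,260:370]
    cv2.imwrite(f"pics/{n}3.png",cv2.resize(a,None,fx=5,fy=5,interpolation=cv2.INTER_CUBIC)[:,:,::-1])
s=manip.state();print(s["position"],s["wrist_force"],s["gripper_width"])
E
```

```text
time: 12.4
position: [517.8, -15.4, 63.4]
ee_rot: [[0.973, 0.23, 0.001], [0.23, -0.973, -0.0], [0.001, 0.0, -1.0]]
wrist_force: [-0.1, -0.1, -1.3]
gripper_width: 55.5
[517.55169157 -15.3605747   63.01098004] [-0.31984923 -0.85275793 -0.59427999] 55.52100583651877
```

View pics/scene3.png

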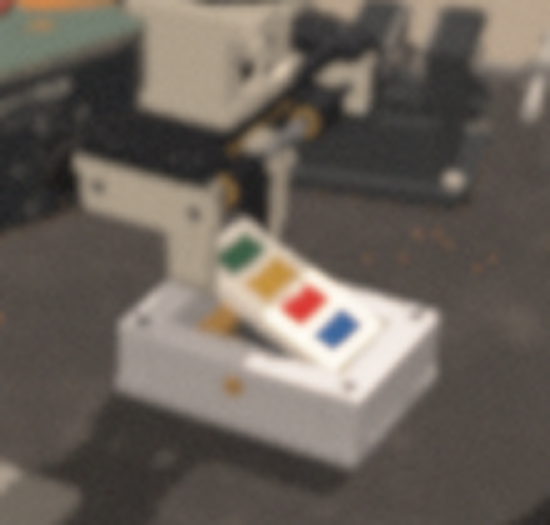

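The tile is held, tilted with the green end up. One snag: when the tile lies flat at the board, the fingertips would sit about 2 mm below its underside and hit the board first. I'll set it back on the rocking bed and regrip about 12 mm nearer its middle, which leaves clearance.

```bash
python3 -m handwheel '[[[0,0,-0.1,0,0.4],[0,0,-0.1,0,0.4],[0,0,-0.1,0,0.4],[0,0,-0.1,0,0.4],[0,0,-0.1,0,0.4],[0,0,-0.06,0,0.4],[0,0,-0.03,0,0.4],[0,0,-0.03,0,0.4],[0,0,0,0,0.4],[0,0,0,0,0.4]]]'
```

```text
time: 13.5
position: [517.6, -15.4, 44.4]
ee_rot: [[0.973, 0.23, 0.0], [0.23, -0.973, -0.0], [0.0, 0.0, -1.0]]
wrist_force: [0.5, 0.0, -1.0]
gripper_width: 55.4
```

```bash
python3 -m handwheel '[[[0,0,-0.02,0,0.4],[0,0,0,0,0.4]]]'; python3 -m handwheel '[[[0,0,-0.02,0,0.4],[0,0,0,0,0.4]]]'
```

```text
time: 13.7
position: [517.6, -15.4, 43.8]
ee_rot: [[0.973, 0.23, 0.0], [0.23, -0.973, -0.0], [0.0, 0.0, -1.0]]
wrist_force: [0.4, 0.4, -1.5]
gripper_width: 55.4
time: 13.9
position: [517.6, -15.4, 43.2]
ee_rot: [[0.973, 0.23, 0.0], [0.23, -0.973, -0.0], [0.0, 0.0, -1.0]]
wrist_force: [-0.4, 0.6, -0.2]
gripper_width: 55.5
```

```bash
python3 -m handwheel '[[[0,0,-0.015,0,0.4],[0,0,0,0,0.4]]]'
```

```text
time: 14.1
position: [517.8, -15.3, 43.0]
ee_rot: [[0.973, 0.23, 0.001], [0.23, -0.973, -0.0], [0.001, 0.0, -1.0]]
wrist_force: [-0.5, 0.4, 2.2]
gripper_width: 55.0
```

It's seated: the bed now pushes back with about +2 N. I'll ease the grip, open, shift back and regrip.

```bash
python3 -m handwheel '[[[0,0,0,0,0.5],[0,0,0,0,0.58],[0,0,0,0,0.62],[0,0,0,0,0.66],[0,0,0,0,0.7],[0,0,0,0,0.72],[-0.2,-0.045,0,0,0.72],[-0.19,-0.045,-0.02,0,0.72],[0,0,0,0,0.72],[0,0,0,0,0.72]]]' 5; python3 - <<'E'
from h import *
p=manip.read_camera("scene");a=p["image"][150:255,260:370]
cv2.imwrite(f"pics/scene4.png",cv2.resize(a,None,fx=5,fy=5,interpolation=cv2.INTER_CUBIC)[:,:,::-1])
s=manip.state();print(s["position"],s["wrist_force"],s["gripper_width"],s["joint_positions"])
E
```

```text
time: 15.1
position: [505.7, -18.2, 42.2]
ee_rot: [[0.973, 0.23, 0.0], [0.23, -0.973, -0.0], [0.0, 0.0, -1.0]]
wrist_force: [0.4, 0.4, -0.1]
gripper_width: 66.2
[505.91662099 -18.14966227  42.18438471] [ 0.25275719 -0.48563121  0.27467987] 66.15379345210809 [-1.07319696e+01  3.08564744e+01  1.03153719e+02 -5.76613696e-03
  4.59689225e+01  6.60006700e+01]
```

View pics/scene4.png

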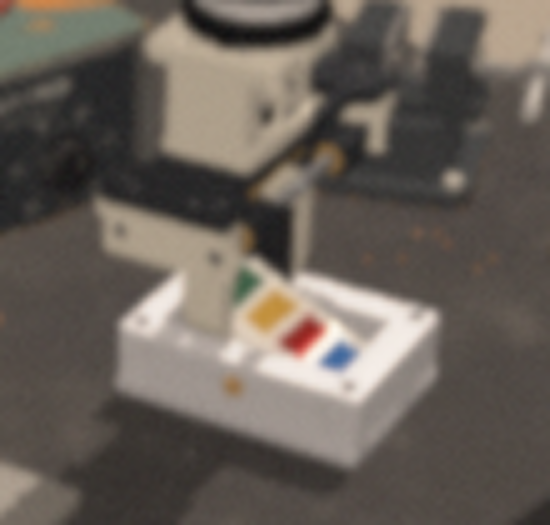

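The tile stays tilted on its bed with the fingers either side. I'll regrip and lift.

```bash
python3 -m handwheel '[[[0,0,0,0,0.66],[0,0,0,0,0.63],[0,0,0,0,0.6],[0,0,0,0,0.57],[0,0,0,0,0.5],[0,0,0,0,0.5],[0,0,0,0,0.5]]]' 6 && python3 -m handwheel '[[[0,0,0,0,0.4],[0,0,0,0,0.4],[0,0,0,0,0.4],[0,0,0.03,0,0.4],[0,0,0.05,0,0.4],[0,0,0.1,0,0.4],[0,0,0.15,0,0.4],[0,0,0.2,0,0.4],[0,0,0.2,0,0.4],[0,0,0.2,0,0.4],[0,0,0.2,0,0.4],[0,0,0,0,0.4]]]' 35;  python3 - <<'E'
from h import *
p=manip.read_camera("scene");a=p["image"][150:255,260:370]
cv2.imwrite(f"pics/scene5.png",cv2.resize(a,None,fx=5,fy=5,interpolation=cv2.INTER_CUBIC)[:,:,::-1])
E
```

```text
time: 15.85
position: [505.8, -18.1, 42.1]
ee_rot: [[0.973, 0.23, -0.0], [0.23, -0.973, -0.0], [-0.0, 0.0, -1.0]]
wrist_force: [-0.2, 0.8, -1.0]
gripper_width: 56.1
time: 17.05
position: [506.4, -18.2, 77.0]
ee_rot: [[0.973, 0.23, 0.002], [0.23, -0.973, -0.0], [0.002, 0.001, -1.0]]
wrist_force: [-0.1, -0.5, -1.9]
gripper_width: 55.2
```

View pics/scene5.png

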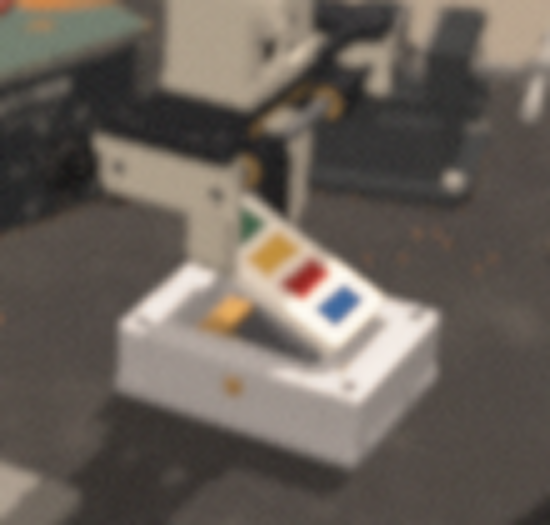

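```bash
python3 -m handwheel '[[[0,0,0.3,0,0.4],[0,0,0.5,0,0.4],[0,0,0.4,0,0.4],[0.1,0.3,0.3,0.03,0.4],[0.3,0.9,0,0.03,0.4],[0.3,0.9,0,0,0.4],[0.3,0.9,0,0,0.4],[0.3,0.9,0,0,0.4],[0.3,0.9,0,0,0.4],[0.3,0.9,0,0,0.4],[0.3,0.9,0,0,0.4]]]'; python3 -m handwheel '[[[0.3,0.9,0,0,0.4],[0.19,0.6,0,0,0.4],[0,0.27,0,0,0.4],[0,0,-0.3,0,0.4],[0,0,-0.5,0,0.4],[0,0,-0.5,0,0.4],[0,0,-0.3,0,0.4],[0,0,0,0,0.4],[0,0,0,0,0.4]]]'
python3 - <<'E'
from h import *
for n,c in(("scene",(150,290,150,310)),("top",(150,280,140,280))):
    p=manip.read_camera(n);a=p["image"][c[0]:c[1],c[2]:c[3]]
    cv2.imwrite(f"pics/{n}6.png",cv2.resize(a,None,fx=4,fy=4,interpolation=cv2.INTER_CUBIC)[:,:,::-1])
s=manip.state();print(s["position"],s["wrist_force"])
E
```

```text
time: 18.2
position: [571.9, 181.9, 121.2]
ee_rot: [[0.971, 0.238, -0.0], [0.238, -0.971, 0.0], [-0.0, -0.0, -1.0]]
wrist_force: [-0.0, -0.5, -1.5]
gripper_width: 55.5
time: 19.1
position: [586.6, 232.6, 73.2]
ee_rot: [[0.971, 0.237, 0.0], [0.237, -0.971, -0.0], [-0.0, 0.0, -1.0]]
wrist_force: [0.1, 0.6, 0.2]
gripper_width: 55.4
[587.04787706 232.91075639  73.84012605] [-0.07085844 -0.18032776 -1.12325284]
```

View pics/scene6.png

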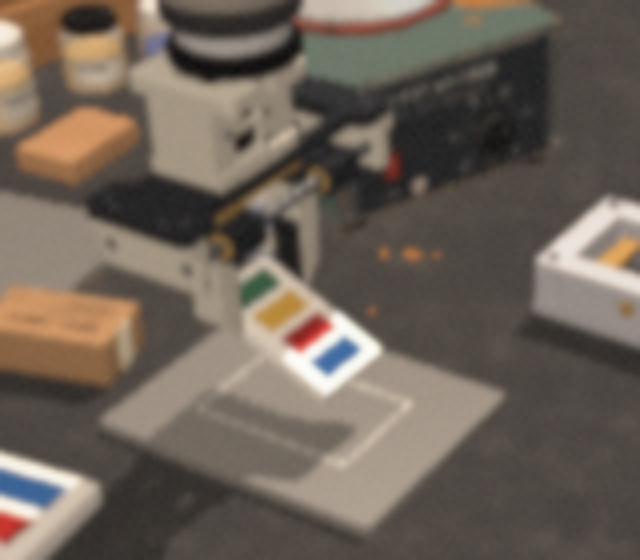

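View pics/top6.png

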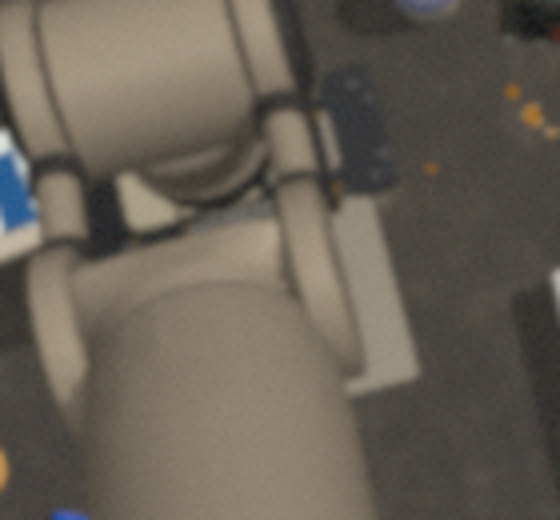

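```bash
python3 - <<'E'
from h import *
p=manip.read_camera("scene");
for r in manip.trace("carton",p):
    ys,xs=np.nonzero(r["region"]);P=bydepth(p,np.c_[xs,ys]); 
    d=(P[:,:2]-[587,233])@np.array([[.971,-.238],[.238,.971]])
    ok=(P[:,2]>3)&(P[:,2]<45);d=d[ok]
    print(r["rect"],r["confidence"],np.percentile(d,[1,50,99],axis=0).round(0))
E
python3 -m handwheel '[[[0,0,-0.3,0,0.4],[0,0,-0.3,0,0.4],[0,0,-0.2,0,0.4],[0,0,-0.1,0,0.4],[0,0,0,0,0.4],[0,0,0,0,0.4]]]'
```

```text
[146.5, 222.1, 186.5, 245.9] 0.56 [[ 97.  -6.]
 [138.  39.]
 [216.  63.]]
time: 19.9
position: [586.6, 233.1, 46.0]
ee_rot: [[0.971, 0.238, 0.0], [0.238, -0.971, -0.0], [0.0, 0.0, -1.0]]
wrist_force: [-0.5, 0.5, -1.8]
gripper_width: 55.8
```

```bash
python3 -m handwheel '[[[0,0,-0.05,0,0.4],[0,0,-0.05,0,0.4],[0,0,0,0,0.4]]]'; python3 -m handwheel '[[[0,0,-0.04,0,0.4],[0,0,-0.04,0,0.4],[0,0,0,0,0.4]]]';python3 -m handwheel '[[[0,0,-0.03,0,0.4],[0,0,-0.03,0,0.4],[0,0,0,0,0.4]]]'
```

```text
time: 20.2
position: [586.4, 233.0, 42.9]
ee_rot: [[0.971, 0.238, -0.0], [0.238, -0.971, -0.0], [-0.0, 0.0, -1.0]]
wrist_force: [0.7, 0.3, -1.7]
gripper_width: 55.3
time: 20.5
position: [586.4, 233.0, 40.4]
ee_rot: [[0.971, 0.238, -0.0], [0.238, -0.971, -0.0], [-0.0, 0.0, -1.0]]
wrist_force: [0.2, -0.7, -1.4]
gripper_width: 55.9
time: 20.8
position: [586.8, 233.1, 38.9]
ee_rot: [[0.971, 0.238, 0.001], [0.238, -0.971, 0.0], [0.001, 0.0, -1.0]]
wrist_force: [0.4, -0.6, 1.3]
gripper_width: 55.4
```

Low end touched at about 39 mm, as predicted. I'll ease the grip so the tile can turn in the pads, and keep lowering.

```bash
python3 -m handwheel '[[[0,0,0,0,0.4],[0,0,-0.03,0,0.4],[0,0,-0.03,0,0.4],[0,0,-0.03,0,0.4]]]' 14; python3 -m handwheel '[[[0,0,-0.03,0,0.4],[0,0,-0.03,0,0.4],[0,0,-0.03,0,0.4]]]';python3 -m handwheel '[[[0,0,-0.04,0,0.4],[0,0,-0.04,0,0.4],[0,0,-0.04,0,0.4]]]'
```

```text
time: 21.2
position: [586.7, 233.1, 36.2]
ee_rot: [[0.971, 0.238, 0.0], [0.238, -0.971, 0.0], [0.0, -0.0, -1.0]]
wrist_force: [1.1, 0.3, -0.1]
gripper_width: 55.9
time: 21.5
position: [586.6, 233.1, 33.4]
ee_rot: [[0.971, 0.238, 0.0], [0.238, -0.971, 0.0], [0.0, 0.0, -1.0]]
wrist_force: [0.1, 0.1, -0.0]
gripper_width: 55.7
time: 21.8
position: [586.6, 233.0, 29.7]
ee_rot: [[0.971, 0.238, 0.0], [0.238, -0.971, -0.0], [0.0, 0.0, -1.0]]
wrist_force: [0.1, 0.7, 0.9]
gripper_width: 55.7
```

```bash
python3 -m handwheel '[[[0,0,-0.05,0,0.4],[0,0,-0.05,0,0.4],[0,0,-0.05,0,0.4]]]'; python3 -m handwheel '[[[0,0,-0.05,0,0.4],[0,0,-0.05,0,0.4],[0,0,-0.05,0,0.4],[0,0,0,0,0.4]]]'
python3 - <<'E'
from h import *
p=manip.read_camera("scene");a=p["image"][190:290,170:310]
cv2.imwrite(f"pics/scene7.png",cv2.resize(a,None,fx=5,fy=5,interpolation=cv2.INTER_CUBIC)[:,:,::-1])
E
```

```text
time: 22.1
position: [586.5, 233.0, 25.1]
ee_rot: [[0.971, 0.238, -0.0], [0.238, -0.971, -0.0], [-0.0, 0.0, -1.0]]
wrist_force: [1.4, -0.3, 1.0]
gripper_width: 55.8
time: 22.5
position: [586.3, 233.0, 20.5]
ee_rot: [[0.971, 0.238, -0.001], [0.238, -0.971, -0.0], [-0.001, 0.0, -1.0]]
wrist_force: [0.4, -0.2, 1.8]
gripper_width: 55.8
```

View pics/scene7.png

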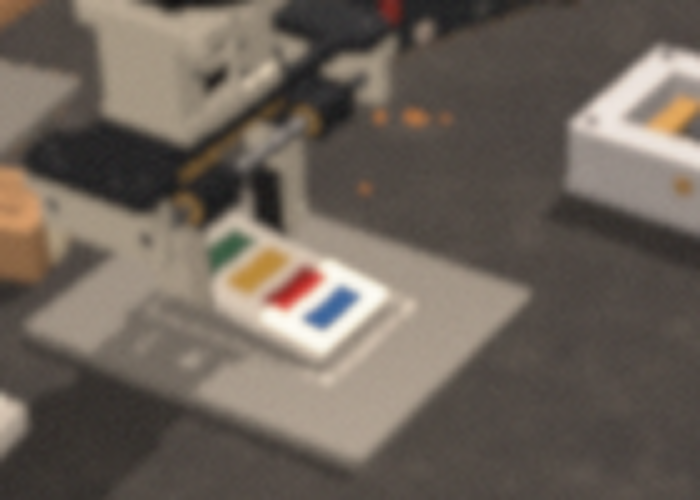

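```bash
python3 -m handwheel '[[[0,0,-0.05,0,0.4],[0,0,-0.05,0,0.4],[0,0,-0.04,0,0.4],[0,0,0,0,0.4]]]'; python3 -m handwheel '[[[0,0,-0.04,0,0.4],[0,0,-0.03,0,0.4],[0,0,0,0,0.4]]]'; python3 -m handwheel '[[[0,0,-0.03,0,0.4],[0,0,-0.02,0,0.4],[0,0,0,0,0.4]]]'
```

```text
time: 22.95
position: [586.4, 233.0, 16.4]
ee_rot: [[0.971, 0.238, -0.0], [0.238, -0.971, -0.0], [-0.0, 0.0, -1.0]]
wrist_force: [1.1, 1.3, 0.9]
gripper_width: 55.5
time: 23.25
position: [586.5, 233.0, 14.3]
ee_rot: [[0.971, 0.238, -0.0], [0.238, -0.971, -0.0], [-0.0, 0.0, -1.0]]
wrist_force: [1.4, -0.5, 1.3]
gripper_width: 56.1
time: 23.55
position: [586.5, 233.0, 12.9]
ee_rot: [[0.971, 0.238, -0.0], [0.238, -0.971, -0.0], [-0.0, 0.0, -1.0]]
wrist_force: [1.2, -0.7, 0.5]
gripper_width: 55.7
```

```bash
python3 -m handwheel '[[[0,0,-0.03,0,0.4],[0,0,0,0,0.4]]]'; python3 -m handwheel '[[[0,0,-0.02,0,0.4],[0,0,0,0,0.4]]]'; python3 -m handwheel '[[[0,0,-0.02,0,0.4],[0,0,0,0,0.4]]]'; python3 -m handwheel '[[[0,0,-0.02,0,0.4],[0,0,0,0,0.4]]]'
```

```text
time: 23.75
position: [586.5, 233.0, 12.0]
ee_rot: [[0.971, 0.238, -0.0], [0.238, -0.971, -0.0], [-0.0, 0.0, -1.0]]
wrist_force: [0.4, -0.2, 1.2]
gripper_width: 55.4
time: 23.95
position: [586.5, 233.0, 11.4]
ee_rot: [[0.971, 0.238, -0.0], [0.238, -0.971, -0.0], [-0.0, 0.0, -1.0]]
wrist_force: [0.5, 0.1, 1.0]
gripper_width: 55.7
time: 24.15
position: [586.5, 233.0, 10.8]
ee_rot: [[0.971, 0.238, -0.0], [0.238, -0.971, -0.0], [-0.0, 0.0, -1.0]]
wrist_force: [0.5, -0.8, -0.1]
gripper_width: 55.6
time: 24.35
position: [586.5, 233.0, 10.2]
ee_rot: [[0.971, 0.238, -0.0], [0.238, -0.971, -0.0], [-0.0, 0.0, -1.0]]
wrist_force: [0.9, -0.3, 0.9]
gripper_width: 55.9
```

```bash
python3 -m handwheel '[[[0,0,-0.015,0,0.4],[0,0,0,0,0.4]]]'; python3 -m handwheel '[[[0,0,-0.015,0,0.4],[0,0,0,0,0.4]]]'; 
python3 - <<'E'
from h import *
p=manip.read_camera("scene");a=p["image"][190:290,170:310]
cv2.imwrite(f"pics/scene8.png",cv2.resize(a,None,fx=5,fy=5,interpolation=cv2.INTER_CUBIC)[:,:,::-1])
r=manip.trace("tile",p)
for q in r:
    ys,xs=np.nonzero(cv2.erode(q["region"].astype(np.uint8),np.ones((3,3)))); P=bydepth(p,np.c_[xs,ys])
    u=(P[:,:2]-[561,226.5])@[.971,.238]
    m=(P[:,2]>5)&(P[:,2]<40)&(abs(u)<60)
    if m.sum()>50: print(q["rect"],np.polyfit(u[m],P[m,2],1),u[m].min(),u[m].max())
E
```

```text
time: 24.55
position: [586.5, 233.0, 9.8]
ee_rot: [[0.971, 0.238, 0.0], [0.238, -0.971, -0.0], [-0.0, 0.0, -1.0]]
wrist_force: [0.8, 1.1, 1.5]
gripper_width: 55.8
time: 24.75
position: [586.6, 233.0, 9.5]
ee_rot: [[0.971, 0.238, 0.0], [0.238, -0.971, -0.0], [0.0, 0.0, -1.0]]
wrist_force: [0.5, -0.7, 2.2]
gripper_width: 55.7
[105.9, 261.8, 175.9, 315.7] [0.12081886 7.15412366] 32.3706945303069 59.99530022384186
[209.1, 236.9, 247.9, 262.1] [1.55279591e-02 1.81357854e+01] -49.10370625957046 43.48831925646518
```

View pics/scene8.png

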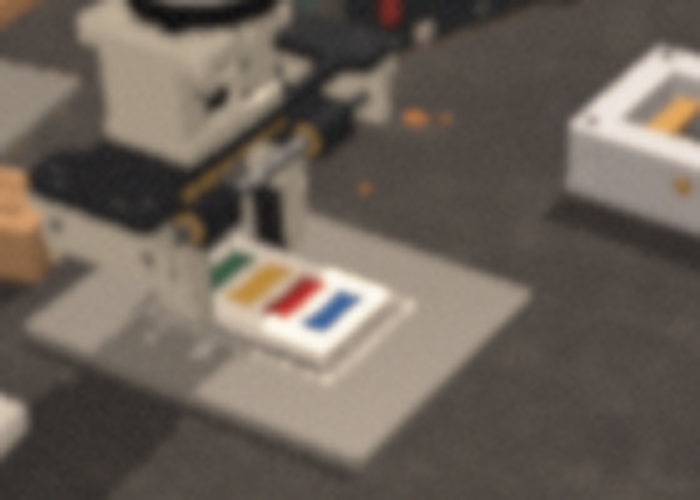

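```bash
python3 -m handwheel '[[[0,0,-0.012,0,0.4],[0,0,0,0,0.4]]]'; python3 -m handwheel '[[[0,0,-0.012,0,0.4],[0,0,0,0,0.4]]]'
```

```text
time: 25.05
position: [586.6, 233.0, 9.5]
ee_rot: [[0.971, 0.238, 0.0], [0.238, -0.971, -0.0], [0.0, 0.0, -1.0]]
wrist_force: [-1.4, -0.2, 4.7]
gripper_width: 55.7
time: 25.25
position: [586.6, 233.1, 9.5]
ee_rot: [[0.971, 0.238, 0.0], [0.238, -0.971, -0.0], [0.0, 0.0, -1.0]]
wrist_force: [-2.0, -1.1, 8.4]
gripper_width: 55.8
```

Flat now: the force climbs and there is no more travel. I'll take off the preload and release slowly.

```bash
python3 -m handwheel '[[[0,0,0.025,0,0.5],[0,0,0,0,0.6],[0,0,0,0,0.64],[0,0,0,0,0.68],[0,0,0,0,0.72],[0,0,0,0,0.74],[0,0,0,0,0.74],[0,0,0,0,0.74],[0,0,0.1,0,0.74],[0,0,0.3,0,0.74],[0,0,0.8,0,0.74],[0,0,0.9,0,0.74]]]' 4; python3 -m handwheel '[[[0,0,0.9,0,0.74],[0,-0.6,0.9,0,0.74],[0,-0.9,0.6,0,0.74],[0,-0.9,0,0,0.74],[0,-0.9,0,0,0.74],[0,-0.9,0,0,0.74],[0,-0.9,0,0,0.74],[0,-0.9,0,0,0.74],[0,-0.9,0,0,0.74],[0,-0.6,0,0,0.74]]]'
python3 - <<'E'
from h import *
for n,c in(("scene",(200,290,170,290)),("top",(165,270,160,260))):
    p=manip.read_camera(n);a=p["image"][c[0]:c[1],c[2]:c[3]]
    cv2.imwrite(f"pics/{n}9.png",cv2.resize(a,None,fx=5.5,fy=5.5,interpolation=cv2.INTER_CUBIC)[:,:,::-1])
E
```

```text
time: 26.45
position: [586.1, 232.9, 73.1]
ee_rot: [[0.971, 0.238, -0.001], [0.238, -0.971, -0.0], [-0.001, 0.0, -1.0]]
wrist_force: [1.0, 0.7, 1.0]
gripper_width: 67.9
time: 27.45
position: [586.6, 6.2, 145.4]
ee_rot: [[0.972, 0.237, 0.001], [0.237, -0.972, -0.001], [0.001, 0.001, -1.0]]
wrist_force: [0.3, -0.3, 0.5]
gripper_width: 67.7
```

View pics/scene9.png

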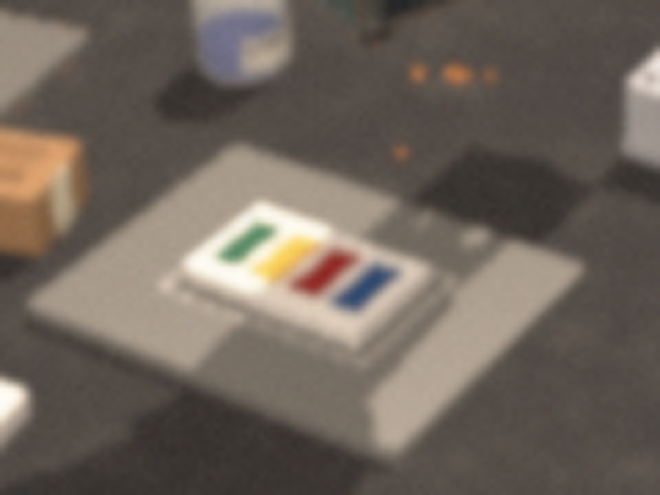

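View pics/top9.png

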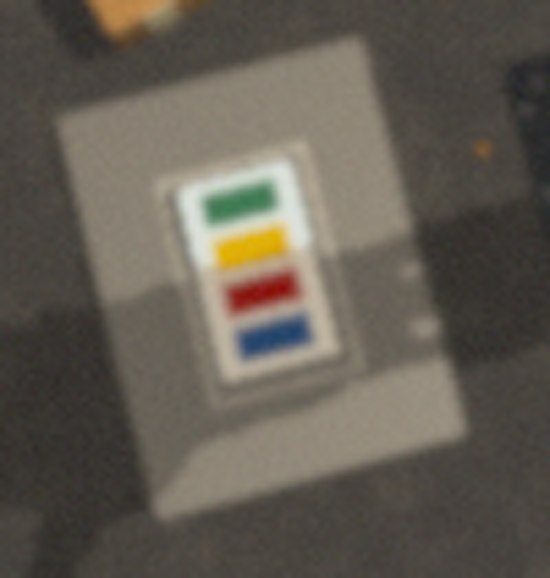

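```bash
python3 - <<'E'
from h import *
B=np.array([[.971,-.238],[.238,.971]])
def g(p,off,d,z):
    P=onplane(p,(np.array(d)+.5)/5.5-.5+np.array(off),z)[:,:2]; return ((P-[561,226.5])@B).round(1)
p=manip.read_camera("top"); s=manip.read_camera("scene")
print(g(p,(160,165),[(177,186),(297,156),(342,352),(222,384)],18)); print(g(p,(160,165),[(157,183),(305,143),(362,380),(218,407)],8))
print(g(s,(170,200),[(260,200),(437,267),(360,338),(182,263)],18)); print(g(s,(170,200),[(455,283),(362,364),(160,288)],8))
# colour-bars centre
im=p["image"].astype(int); hsv=cv2.cvtColor(p["image"],cv2.COLOR_RGB2HSV)
roi=np.zeros(hsv.shape[:2],np.uint8); roi[195:235,192:222]=1
m=(hsv[...,1]>130)&(roi>0)
ys,xs=np.nonzero(m);P=onplane(p,np.c_[xs,ys],18)[:,:2].astype(np.float32);print(cv2.minAreaRect(P),(np.array(cv2.minAreaRect(P)[0])-[561,226.5])@B)
E
```

```text
[[ 50.3  26. ]
 [ 49.6 -32.2]
 [-46.7 -29.6]
 [-46.7  28.1]]
[[ 56.5  35.8]
 [ 57.1 -37. ]
 [-60.5 -34.9]
 [-55.2  33.5]]
[[ 48.7 -28.4]
 [-51.6 -27.1]
 [-52.6  32. ]
 [ 47.6  28.7]]
[[-57.2 -32.3]
 [-55.9  36. ]
 [ 53.6  38.2]]
((553.9337768554688, 222.97938537597656), (54.07603454589844, 31.81905174255371), 16.2243595123291) [-7.69920895 -1.73675569]
```

The tile is flat and inside the outline on every side, with about 4–6 mm margin in both cameras. One last full look, then hand in.

```bash
python3 - <<'E'
from h import *
p=manip.read_camera("scene");save(p,"pics/final.png")
s=manip.state();print(s["position"],s["wrist_force"],s["time"])
print(manip.hand_in())
E
```

```text
[586.56203703   8.64590627 144.90542807] [-0.72202649 -1.15121062  0.03222218] 27.7
the job is handed in; nothing more can be done
None
```

View pics/final.png

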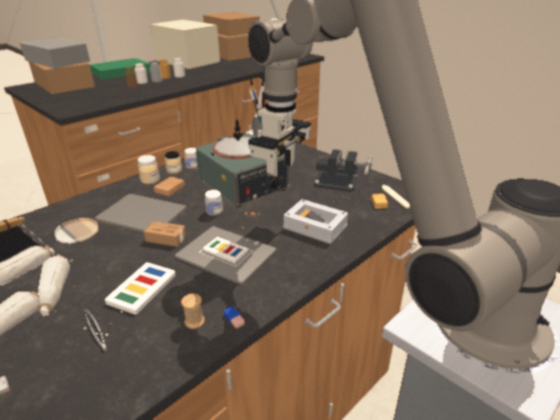

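The tile now lies flat, colours up, inside the white outline on the grey photo board, and the job was handed in at 27.7 s.

- **Finding the free end:** the green end did not give at 13 N. The blue end yielded at about 4 N, and I rocked the tile to its limit with a peak of about 17 N vertically.
- **Extra step:** after the first small lift I set the tile back on its bed and regripped it nearer its middle. Otherwise the fingertips would have met the board before the tile lay flat.
- **Setting down:** the low end touched the board first and the tile turned level in the loosened grip. The upward force on the tool was at most about 8 N before I released slowly.

**Last checks:** tile corners measured in both cameras put it within about 2 mm of the outline's centre, leaving roughly 2 to 6 mm clear on every side. A separate check from the colour bars alone disagreed by about 8 mm. Its mask covered only part of the bars, because a shadow lay across the tile, so I set that reading aside. In the final picture the bystanders visible there look where they were, and the gripper touches nothing.

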